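# Rotate the dry-goods stock on the bench shelf, oldest first

### The job

Put the new stock on the low black wire shelf so that the oldest gets used first, going by the round day stickers (orange oldest, green next, blue newest): stand the new honey jar directly behind the older honey jar already on the shelf, and the new red can directly behind the older red can, each with a gap of about 2 cm (behind means towards the shelf's rear edge, the one away from the robot). Midway between the two older ones and in line with them, stack the three white tubs squarely on one another with their narrow ends to the front: blue sticker at the bottom, green in the middle, orange on top. Leave the two older ones, the kitchen timer and the measuring cup where they are.

Things in the scene. Friction and masses are not known exactly. Their poses are not given: they have to be found in the camera images.
- shelf: Low black wire shelf on the bench, fixed, 220 mm front to back, 380 mm wide, loading surface 60 mm above its origin (centre of its underside). x points to its rear edge (away from the robot, within 0.2 rad of straight ahead), y to the left, z up. The older jar and can stand on it 50 mm in front of its centre, one 120 mm to the left, one 120 mm to the right; the rest is empty.
- honey_old: Older honey jar: amber with a pale label and a black lid, orange sticker with a white edge on the lid; stands at the front of the shelf, left or right. Loose. Rigid and closed, 58 mm in diameter and 92 mm tall; origin at the centre of its underside, z up.
- can_old: Older can: red with cream bands and a white lid, orange sticker with a white edge on the lid; stands at the front of the shelf, at the other side from the honey. Loose. Rigid and closed, 58 mm in diameter and 92 mm tall; origin at the centre of its underside, z up.
- honey_new: New honey jar: the same amber jar with black lid, but a blue sticker with a white edge on the lid; starts on the bench to the right of the shelf. About 0.32 kg. Rigid and closed, 58 mm in diameter and 92 mm tall; origin at the centre of its underside, z up.
- can_new: New red can: the same red can with white lid, but a blue sticker with a white edge on the lid; starts on the bench to the right of the shelf. About 0.22 kg. Rigid and closed, 58 mm in diameter and 92 mm tall; origin at the centre of its underside, z up.
- tub_blue: Closed flat white food tub, 90 mm long (its x axis) by 58 mm wide (its y axis) by 40 mm tall, straight sides, flat lid, a round blue sticker 36 mm across in the middle of the lid (newest: goes at the bottom). Origin at the centre of its underside, z up. About 0.16 kg. Starts on the bench, turned anyhow.
- tub_green: Closed flat white food tub, 90 mm long (its x axis) by 58 mm wide (its y axis) by 40 mm tall, straight sides, flat lid, a round green sticker 36 mm across in the middle of the lid (goes in the middle). Origin at the centre of its underside, z up. About 0.16 kg. Starts on the bench, turned anyhow.
- tub_orange: Closed flat white food tub, 90 mm long (its x axis) by 58 mm wide (its y axis) by 40 mm tall, straight sides, flat lid, a round orange sticker 36 mm across in the middle of the lid (oldest: goes on top). Origin at the centre of its underside, z up. About 0.16 kg. Starts on the bench, turned anyhow.
- timer: Bystander: round white kitchen timer with a black grip, 72 mm in diameter and 38 mm tall, loose on the bench. Origin at the centre of its underside. Leave it.
- cup: Bystander: steel measuring cup, 76 mm in diameter at the rim and 50 mm tall, with a flat handle reaching 128 mm from its centre along its x axis; loose on the bench. Origin at the centre of its underside. Leave it.

How it is judged (in metres and radians):
At the end, for the whole second after the job is handed in: New jar and can upright on the shelf, 63-95 mm behind their own older ones (centres), 15 mm sideways; blue tub midway between the older ones (15 mm), lengthways to 0.2 rad, green on it, orange on green (10 mm, 0.2 rad); older ones within 15 mm of their places; all upright, at rest, released (x of tub_blue in the frame of shelf between -0.065 and -0.035 m and y of tub_blue in the frame of shelf between -0.015 and 0.015 m and z of tub_blue in the frame of shelf between 0.055 and 0.065 m and horizontal distance between tub_green and tub_blue below 0.01 m and z of tub_green in the frame of tub_blue between 0.036 and 0.044 m and angle between the x axis of tub_green and the x axis of tub_blue, either way round below 0.2 rad and horizontal distance between tub_orange and tub_green below 0.01 m and z of tub_orange in the frame of tub_green between 0.036 and 0.044 m and angle between the x axis of tub_orange and the x axis of tub_green, either way round below 0.2 rad and angle between the x axis of tub_blue and the x axis of shelf, either way round below 0.2 rad and x of honey_new in the frame of shelf between 0.013 and 0.045 m and z of honey_new in the frame of shelf between 0.055 and 0.065 m and ((y of honey_old in the frame of shelf above 0 m and y of honey_new in the frame of shelf between 0.105 and 0.135 m) or (y of honey_old in the frame of shelf below 0 m and y of honey_new in the frame of shelf between -0.135 and -0.105 m)) and distance of each of honey_old, can_old from where it was at the start of the episode below 0.015 m and angle between each of honey_old, can_old, tub_blue, tub_green, tub_orange, honey_new, can_new's own z axis and vertical below 0.1 rad and x of can_new in the frame of shelf between 0.013 and 0.045 m and z of can_new in the frame of shelf between 0.055 and 0.065 m and ((y of can_old in the frame of shelf above 0 m and y of can_new in the frame of shelf between 0.105 and 0.135 m) or (y of can_old in the frame of shelf below 0 m and y of can_new in the frame of shelf between -0.135 and -0.105 m)) and linear speed of each of tub_blue, tub_green, tub_orange, honey_new, can_new below 0.02 m/s and angular speed of each of tub_blue, tub_green, tub_orange, honey_new, can_new below 0.2 rad/s); the robot touches nothing.
It fails at once if the older honey jar is moved more than 15 mm (distance of honey_old from where it was at the start of the episode above 0.015 m).
It fails at once if the older red can is moved more than 15 mm (distance of can_old from where it was at the start of the episode above 0.015 m).
It fails at once if the kitchen timer is moved more than 20 mm (distance of timer from where it was at the start of the episode above 0.02 m).
It fails at once if the measuring cup is moved more than 20 mm (distance of cup from where it was at the start of the episode above 0.02 m).
It also fails if it takes over 131 s, if anything falls off the work surface, if the arm or the gripper's body presses on something with over 40 N, if the wrist force passes 120 N, or if a joint passes its speed limit or range.

### The arm

A 7-joint arm with a two-finger parallel gripper is mounted at the origin on the work surface. World frame = base frame: x ahead of the robot, y to its left, z up, the work surface at z = 0. Lengths are in m, angles in degrees, forces in N, time in s.
With the tool pointing down it reaches from about 0.4 to 0.75 m from the base axis. Payload 19.5 kg.
Tool frame: the origin (TCP) lies at the very end of the fingers, on their centre line; the grasp point (between the pads) lies 19 mm behind it (ctrl.grip_point_offset is the distance from the TCP to the grasp point, in m); z points along the fingers, y is the direction in which the jaws open and shut (so a half turn about z gives the same grasp; the last joint's range is limited). The gripper opens to 85 mm and grips with 20 to 120 N. Pads are 22 mm wide; open, the fingers measure 114 mm over their backs; the gripper's body (76 mm by 85 mm) begins 54 mm behind the grasp point. The pads swing forward as they close: fully open they stand 13 mm farther back than shut.
Start: joints at [-69.425, 40.479, -1.581, 85.061, 1.261, 54.483, -4.326], TCP at [0.224, 0.529, 0.206] pointing down, gripper open.
Joint ranges: [-155.06, 155.06], [-18.47, 123.98], [-90, 86.84], [0, 140.48], [-83.41, 263.41], [0, 116], [-161.91, 161.91]. Speed limits (degrees/s): [108.29, 108.29, 147.25, 147.25, 172.46, 172.46, 172.46].

### API

Orientations are given as a 3x3 rotation matrix whose columns are the frame's x, y, z axes.
In Python, from plant import ctrl, eyes, finder gives the robot as it stands.
- The arm moves only by the shell command python3 -m crank 'ROWS' [FORCE]. ROWS is JSON, a list of rows, each a list of 5 numbers: the shift along the world's x, y, z in m, then the turn about the world's z in degrees, then the opening, from 0 (shut) to 1 (fully open). A call has exactly 10 rows; each row shifts and turns the commanded pose from where the row before left it; what a row does not reach is not made up. A row lasts 1/12 s, in which the tool goes at most 41.7 mm and 7.16 degrees, less where a joint would pass 70% of its speed; a pose out of reach is approached as far as the arm can. A call is refused whole if a number of a shift passes 0.0417 or a number of a turn 7.16, either way. A call with a gripper value outside its range is refused whole. The fingers move at their own pace and stop on an object; FORCE is the grip in N (left out, the last holds). Time passes only in rows, so rows that do not move let the fingers close, or fill a call up. It gives the time, the measured TCP pose, the force and the opening at its end, in the units of the state.
- ctrl.get_obs(): the state, without advancing time (a new reading comes with each control period).
- eyes.grab_frame(name): name is "scene" or "top" or "wrist"; returns a dict with "img" (480x640x3 uint8, red, green, blue), "range_z" (480x640 float32, m along the optical axis (not along the pixel's ray), 0 where there is no reading), "vertical_fov" (degrees; the focal length in pixels is half the picture's height over the tangent of half this angle, whatever the lens; pixels are square), "cx", "cy" (the principal point, pixels), "extrinsics" (4x4, takes a point from camera to world coordinates). Camera axes: x right, y down, z forward; pixel columns grow to the right and rows downward; lengths in m; the calibration is good to about 2 mm. A picture is of the moment at which its call begins.
- ctrl.job_done(): hands the job in, once; it reports no verdict.
Trained networks look in a picture, given as the dict that the camera call returned (one of the last four; its "shot" number tells which), for a name from the list of things; names that differ only in an ending like _2 or _b are one class to them, and where a whole thing is asked for, a point or a joint stands for the part that bears it (a point fixed in the world has none). Each returns a list of dicts, best first, with "conf" (0 to 1); they miss things now and then, are a little off and sometimes report something else, mostly with a low value. They report only what shows in the picture. A call takes as long as a camera call.
- finder.outline_of(picture, thing): "pixels" (480x640 bool, what is visible of it) and "xy" ([column, row] in pixels, amid what is visible of it).
The state is a dict: "time_s": time; "q": joint angles; "qvel": joint speeds; "joint_torque": joint torques, N m; "ee_pos": TCP position; "tcp_rot": TCP orientation; "wrist_force": force on the tool from outside, world axes, zero at the start; "ft_torque": the same for the moment, N m; "width": finger opening in m.
Only numpy, scipy, OpenCV 4.12 (cv2) and the standard library are available. Lean on these libraries where they do the work, as an engineer would, in place of code of your own. Each camera call takes 0.05 s, during which the arm holds its last target.

## Working session

There is one attempt and no reset: what is moved stays moved. The work goes in short steps, Python scripts to look and compute and a shell command to move; the robot and the scene stay as the last step left them, time stands still between calls to the robot, and variables do not carry over. Pictures are saved under pics/ and viewed, and the job is handed in when it is done.

```bash
ls; mkdir -p pics; python3 - <<'E'
from plant import ctrl, eyes, finder
import cv2
o=ctrl.get_obs(); print(o)
print(ctrl.grip_point_offset)
for n in ["scene","top","wrist"]:
    p=eyes.grab_frame(n); cv2.imwrite(f"pics/a_{n}.png",p["img"][:,:,::-1]); print(n,p["vertical_fov"],p["cx"],p["cy"],p["extrinsics"].round(3).tolist())
E
```

```text
pics
{'time_s': 0.0, 'q': array([-69.42594975,  40.51414713,  -1.5828822 ,  85.08244547,
         1.26046752,  54.48243167,  -4.32923323]), 'qvel': array([ 0.04227284,  0.02874521, -0.02779969,  0.0222519 ,  0.08696181,
       -0.05243176,  0.02059392]), 'joint_torque': array([-4.74994376e-04, -8.83209229e+01,  1.23457007e+00, -2.36174923e+01,
        1.68962020e-02,  6.35336386e-03, -6.93146421e-05]), 'ee_pos': array([0.22421907, 0.52917922, 0.2055332 ]), 'tcp_rot': array([[-9.20734385e-01,  3.90189744e-01, -3.94912418e-04],
       [ 3.90189943e-01,  9.20733840e-01, -1.00186172e-03],
       [-2.73069424e-05, -1.07653939e-03, -9.99999420e-01]]), 'wrist_force': array([ 0.24640622, -0.62446048, -0.15812029]), 'ft_torque': array([0.03095745, 0.03038128, 0.02062235]), 'width': 0.08546597437375583}
0.0187
scene 51.759634605942665 315.46858344814734 245.87590066814514 [[-0.49, 0.484, -0.725, 1.332], [0.872, 0.255, -0.419, 0.398], [-0.018, -0.837, -0.547, 0.63], [0.0, 0.0, 0.0, 1.0]]
top 53.14681458707373 325.4731937384196 241.74749907993274 [[0.001, -0.992, 0.123, 0.471], [-1.0, 0.0, 0.006, -0.046], [-0.006, -0.123, -0.992, 1.11], [0.0, 0.0, 0.0, 1.0]]
wrist 68.92727511027965 320.4485890020544 232.11545699720978 [[0.39, 0.886, 0.251, 0.161], [0.921, -0.375, -0.107, 0.556], [-0.001, 0.272, -0.962, 0.372], [0.0, 0.0, 0.0, 1.0]]
```

View pics/a_top.png

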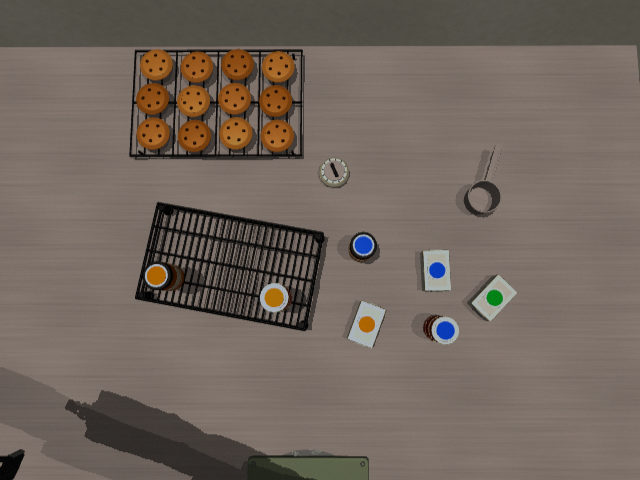

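View pics/a_scene.png

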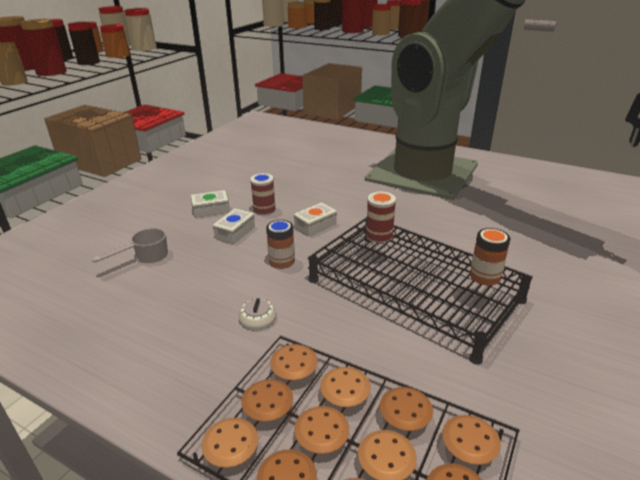

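View pics/a_wrist.png

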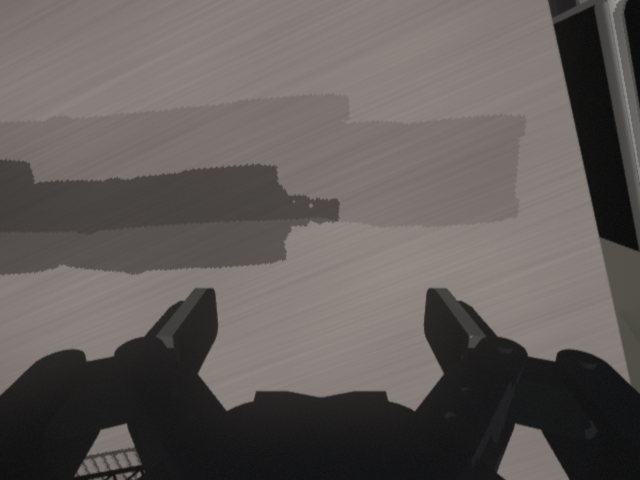

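The top view shows the shelf with the old honey at left (157,275) and the old can at right (274,297). On the bench are the new honey (363,246), new can (444,330), blue tub (437,270), orange tub (367,324) and green tub (495,298). The timer is at (334,172) and the cup at (482,198).

```bash
cat > h.py <<'E'
from plant import ctrl, eyes, finder
import numpy as np, cv2
np.set_printoptions(precision=4,suppress=True)
def pts(p,mask):
    f=240/np.tan(np.radians(p["vertical_fov"]/2)); v,u=np.nonzero(mask&(p["range_z"]>0)); z=p["range_z"][v,u]
    c=np.c_[(u-p["cx"])/f*z,(v-p["cy"])/f*z,z]; E=p["extrinsics"]; return c@E[:3,:3].T+E[:3,3]
def top(p,name,h,tol=.008,k=0,sym=False):
    r=finder.outline_of(p,name)
    if not r: print(name,"none"); return None
    P=pts(p,r[k]["pixels"]); Q=P[abs(P[:,2]-h)<tol]
    if len(Q)<10: print(name,r[k]["conf"],r[k]["xy"],"few",len(Q), np.percentile(P[:,2],[5,50,95])if len(P) else ''); return None
    rc=cv2.minAreaRect((Q[:,:2]*1000).astype(np.float32)); (cx,cy),(w,hh),a=rc
    if w<hh: a+=90
    a=(a+90)%180-90
    print(name,"conf%.2f"%r[k]["conf"],"n",len(Q),"mean",Q.mean(0),"rect c",np.round([cx/1000,cy/1000],4),"size",np.round([w,hh],1),"long deg %.1f"%a, [ (round(q["conf"],2),np.round(q["xy"]).tolist()) for q in r[1:4]])
    return Q
E
python3 - <<'E'
from h import *
for cam in ["top","scene"]:
    p=eyes.grab_frame(cam); print(cam)
    for n,h in [("honey_old",.152),("can_old",.152),("honey_new",.092),("can_new",.092),("tub_blue",.04),("tub_green",.04),("tub_orange",.04),("timer",.035),("cup",.048)]:
        top(p,n,h)
    r=finder.outline_of(p,"shelf"); P=pts(p,r[0]["pixels"]); Q=P[abs(P[:,2]-.06)<.008]
    rc=cv2.minAreaRect((Q[:,:2]*1000).astype(np.float32)); print("shelf",r[0]["conf"],len(Q),rc)
E
```

```text
top
honey_old conf0.74 n 659 mean [0.4794 0.0622 0.1526] rect c [0.4796 0.0625] size [55.4 56.2] long deg -89.7 [(0.61, [164.0, 275.0])]
can_old conf0.57 n 658 mean [0.4795 0.0622 0.1526] rect c [0.4796 0.0625] size [55.4 56.2] long deg -89.7 []
honey_new conf0.74 n 571 mean [ 0.591  -0.1195  0.0927] rect c [ 0.5909 -0.1197] size [55.9 56.2] long deg -0.1 [(0.53, [365.0, 324.0])]
can_new conf0.68 n 618 mean [ 0.4129 -0.288   0.0926] rect c [ 0.413  -0.2882] size [57.  55.9] long deg 86.5 []
tub_blue conf0.96 n 1050 mean [ 0.5415 -0.2852  0.0406] rect c [ 0.5421 -0.2863] size [91.7 58.5] long deg 0.7 []
tub_green conf0.57 n 1119 mean [ 0.4806 -0.4103  0.0404] rect c [ 0.4806 -0.4116] size [59.7 94.8] long deg -43.8 [(0.38, [445.0, 326.0])]
tub_orange conf0.72 n 1112 mean [ 0.4225 -0.129   0.0404] rect c [ 0.4226 -0.1294] size [58.1 93.7] long deg -20.9 [(0.35, [333.0, 172.0])]
timer conf0.64 n 360 mean [ 0.7715 -0.0577  0.0305] rect c [ 0.7715 -0.0576] size [56.5 56.6] long deg -46.1 []
cup conf0.74 n 503 mean [ 0.748  -0.4103  0.048 ] rect c [ 0.7495 -0.3985] size [ 75.5 160.2] long 
[... 485 characters left out ...]
 251 mean [ 0.4158 -0.2827  0.0925] rect c [ 0.4092 -0.288 ] size [62.1 56.4] long deg 44.8 []
tub_blue conf0.76 n 591 mean [ 0.5451 -0.2809  0.0406] rect c [ 0.5383 -0.2844] size [94.9 60.2] long deg 1.7 [(0.64, [318.0, 219.0])]
tub_green none
tub_orange conf0.82 n 563 mean [ 0.4266 -0.1243  0.0407] rect c [ 0.4203 -0.1273] size [62.8 94.6] long deg -23.4 []
timer conf0.72 n 429 mean [ 0.7727 -0.0546  0.0309] rect c [ 0.7706 -0.0554] size [55.9 56.8] long deg -44.6 []
cup conf0.75 n 563 mean [ 0.7364 -0.4033  0.0475] rect c [ 0.7476 -0.3968] size [ 78.  162.9] long deg -2.5 []
shelf 0.88 4977 ((547.5093383789062, 173.71502685546875), (378.932373046875, 224.5309600830078), 79.53386688232422)
```

```bash
python3 -m crank '[[0.018,-0.032,0.001,1.2,1],[0.018,-0.032,0.001,1.2,1],[0.018,-0.032,0.001,1.2,1],[0.018,-0.032,0.001,1.2,1],[0.018,-0.032,0.001,1.2,1],[0.018,-0.032,0.001,1.2,1],[0.018,-0.032,0.001,1.2,1],[0.018,-0.032,0.001,1.2,1],[0.018,-0.032,0.001,1.2,1],[0.018,-0.032,0.001,1.2,1]]' 40; python3 - <<'E'
from h import *
p=eyes.grab_frame("top")
r=finder.outline_of(p,"shelf"); P=pts(p,r[0]["pixels"]); Q=P[abs(P[:,2]-.06)<.008]
print(cv2.minAreaRect((Q[:,:2]*1000).astype(np.float32)))
top(p,"honey_old",.152); top(p,"honey_old",.152,k=1)
E
```

```text
time_s: 2.08
ee_pos: [0.405, 0.2078, 0.2162]
tcp_rot: [[-0.982, 0.189, 0.0], [0.189, 0.982, 0.0], [-0.0, 0.0, -1.0]]
wrist_force: [0.6, 0.6, 0.3]
width: 0.0852
((551.0189208984375, 171.78482055664062), (380.1641540527344, 220.7538299560547), 79.5230941772461)
honey_old conf0.71 n 678 mean [0.523  0.2972 0.1522] rect c [0.5231 0.2978] size [56.1 56.8] long deg -19.3 []Traceback (most recent call last):
  File "<stdin>", line 5, in <module>
  File "h.py", line 10, in top
    P=pts(p,r[k]["pixels"]); Q=P[abs(P[:,2]-h)<tol]
            ~^^^
IndexError: list index out of range
```

```bash
python3 -m crank '[[0.0186,-0.0328,0,0.05,1],[0.0186,-0.0328,0,0.05,1],[0.0186,-0.0328,0,0.05,1],[0.0186,-0.0328,0,0.05,1],[0.0186,-0.0328,0,0.05,1],[0.0186,-0.0328,0,0.05,1],[0.0186,-0.0328,0,0.05,1],[0.0186,-0.0328,0,0.05,1],[0.0186,-0.0328,0,0.05,1],[0.0186,-0.0328,0,0.05,1]]'
```

```text
time_s: 3.12
ee_pos: [0.5913, -0.1185, 0.216]
tcp_rot: [[-0.984, 0.18, 0.0], [0.18, 0.984, 0.001], [-0.0, 0.001, -1.0]]
wrist_force: [0.7, 1.0, -0.3]
width: 0.0859
```

```bash
python3 - <<'E'
from h import *
p=eyes.grab_frame("wrist"); cv2.imwrite("pics/b.png",p["img"][:,:,::-1])
print(ctrl.get_obs()["ee_pos"]); top(p,"honey_new",.092)
E
```

```text
[ 0.5931 -0.126   0.2153]
honey_new conf0.69 n 3448 mean [ 0.5897 -0.1192  0.0908] rect c [ 0.5905 -0.1194] size [56.7 57. ] long deg -32.7 []
```

View pics/b.png

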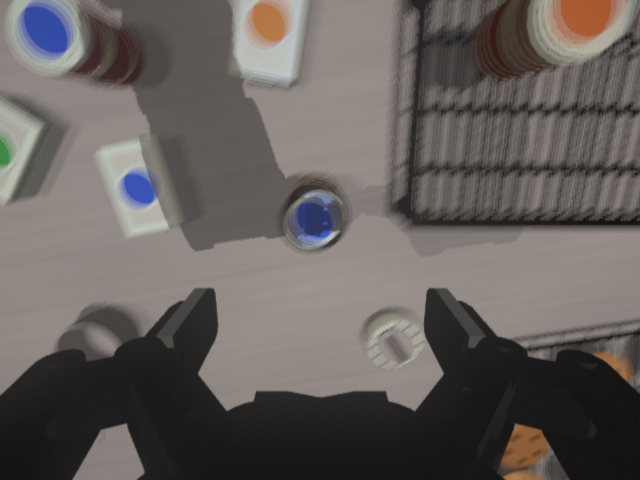

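The wrist view shows the new jar's blue sticker at (315,220). It agrees with the top camera at (0.590,-0.1195), and the fingers are clear to go down around it.

```bash
python3 -m crank '[[0,0,0,0,1],[0,0,-0.02,0,1],[0,0,-0.025,0,1],[0,0,-0.025,0,1],[0,0,-0.025,0,1],[0,0,-0.025,0,1],[0,0,-0.025,0,1],[0,0,-0.02,0,1],[0,0,-0.01,0,1],[0,0,0,0,1]]'
```

```text
time_s: 4.05
ee_pos: [0.5895, -0.1166, 0.0395]
tcp_rot: [[-0.984, 0.18, -0.003], [0.18, 0.984, 0.001], [0.003, 0.0, -1.0]]
wrist_force: [-0.4, 0.7, 0.7]
width: 0.0854
```

```bash
python3 -m crank '[[0,-0.002,0.001,0,1],[0,0,0,0,0.3],[0,0,0,0,0.3],[0,0,0,0,0.3],[0,0,0,0,0.3],[0,0,0,0,0.3],[0,0,0,0,0.3],[0,0,0,0,0.3],[0,0,0,0,0.3],[0,0,0,0,0.3]]' 40
```

```text
time_s: 4.88
ee_pos: [0.5912, -0.1205, 0.0435]
tcp_rot: [[-0.983, 0.182, 0.002], [0.182, 0.983, -0.0], [-0.002, 0.0, -1.0]]
wrist_force: [-1.3, 1.3, 13.6]
width: 0.0568
```

```bash
python3 -m crank '[[0,0,0.005,0,0.3],[0,0,0.015,0,0.3],[0,0,0.03,0,0.3],[0,0,0.03,0,0.3],[0,0,0.03,0,0.3],[0,0,0.03,0,0.3],[0,0.01,0.025,0,0.3],[0,0.02,0.01,0,0.3],[0,0.03,0,0,0.3],[0,0.035,0,0,0.3]]'
```

```text
time_s: 5.72
ee_pos: [0.5902, -0.0259, 0.2182]
tcp_rot: [[-0.983, 0.184, 0.001], [0.184, 0.983, -0.001], [-0.001, -0.001, -1.0]]
wrist_force: [0.0, 0.9, -4.0]
width: 0.0561
```

```bash
python3 -m crank '[[0.001,0.035,0,0,0.3],[0.001,0.035,0,0,0.3],[0.001,0.035,0,0,0.3],[0.001,0.035,0,0,0.3],[0.001,0.035,0,0,0.3],[0.001,0.035,0,0,0.3],[0.001,0.035,0,0,0.3],[0.001,0.03,0,0,0.3],[0.001,0.02,0,0,0.3],[0.001,0.01,0,0,0.3]]'
```

```text
time_s: 6.55
ee_pos: [0.5992, 0.2827, 0.2171]
tcp_rot: [[-0.984, 0.179, -0.001], [0.179, 0.984, 0.001], [0.001, 0.001, -1.0]]
wrist_force: [0.1, 0.5, -3.3]
width: 0.0565
```

```bash
python3 -m crank '[[0,0,0,0,0.3],[0,0,0,0,0.3],[0,0,-0.01,0,0.3],[0,0,-0.02,0,0.3],[0,0,-0.02,0,0.3],[0,0,-0.02,0,0.3],[0,0,-0.015,0,0.3],[0,0,0,0,0.3],[0,0,0,0,0.3],[0,0,0,0,0.3]]'; python3 - <<'E'
from h import *
print(ctrl.get_obs()["ee_pos"])
p=eyes.grab_frame("scene"); cv2.imwrite("pics/c.png",p["img"][:,:,::-1])
p=eyes.grab_frame("wrist"); cv2.imwrite("pics/c2.png",p["img"][:,:,::-1])
E
```

```text
time_s: 7.38
ee_pos: [0.601, 0.2788, 0.1334]
tcp_rot: [[-0.983, 0.183, 0.002], [0.183, 0.983, 0.0], [-0.001, 0.001, -1.0]]
wrist_force: [0.2, 0.8, -3.2]
width: 0.0561
[0.601  0.2788 0.1334]
```

View pics/c.png

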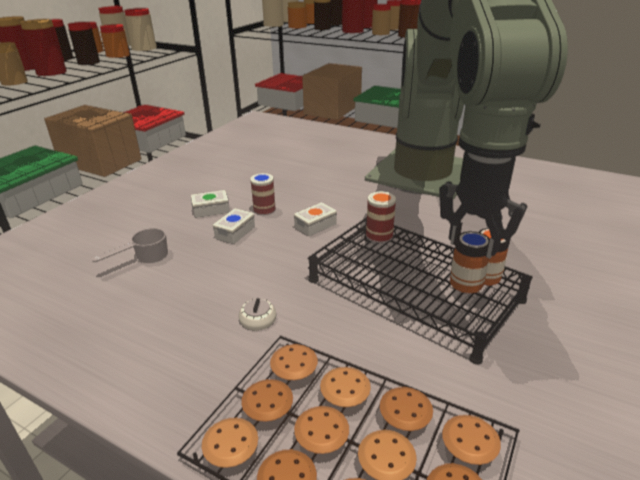

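View pics/c2.png

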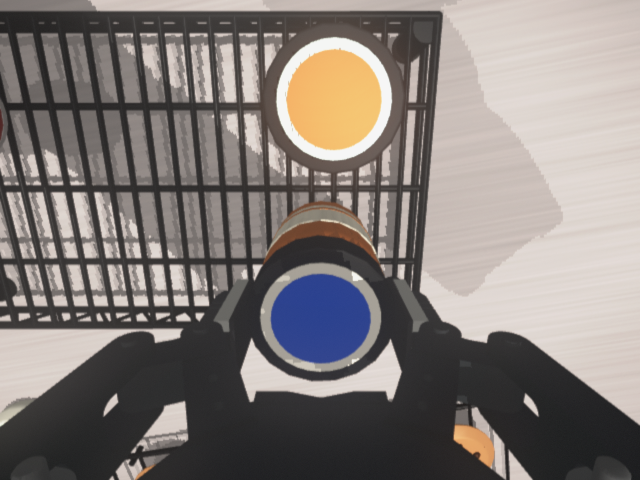

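The new jar hangs upright in the hand, with its blue lid at (322,318) in the wrist view. It sits behind the old jar's orange sticker at (333,98).

```bash
cat >> h.py <<'E'
XS=np.array([.9835,-.1815]); YS=np.array([.1815,.9835]); C=np.array([.5507,.1718])
def sh(w): d=np.array(w)[:2]-C; return np.array([d@XS,d@YS])
def lid(p,box,h,tol=.006):
    m=np.zeros((480,640),bool); u0,v0,u1,v1=box; m[v0:v1,u0:u1]=1
    P=pts(p,m); Q=P[abs(P[:,2]-h)<tol]; 
    if len(Q)<10: print("few",np.percentile(P[:,2],[5,50,95])); return
    (x,y),r=cv2.minEnclosingCircle((Q[:,:2]*1000).astype(np.float32)); print("mean",Q.mean(0),"circ",round(x/1000,4),round(y/1000,4),"r",round(r,1),"shelf",sh([x/1000,y/1000]))
E
python3 - <<'E'
from h import *
p=eyes.grab_frame("wrist"); print(ctrl.get_obs()["ee_pos"])
lid(p,(230,10,420,190),.152); lid(p,(245,240,395,385),.183,.008)
E
```

```text
[0.6008 0.2794 0.1331]
mean [0.5216 0.2992 0.1509] circ 0.5225 0.2991 r 29.0 shelf [-0.0508  0.1201]
mean [0.5981 0.2796 0.1805] circ 0.6015 0.279 r 30.9 shelf [0.0305 0.1147]
```

```bash
python3 -m crank '[[-0.001,0.002,-0.003,0,0.3],[0,0.003,-0.006,0,0.3],[0,0.001,-0.006,0,0.3],[0,0,-0.005,0,0.3],[0,0,-0.003,0,0.3],[0,0,-0.002,0,0.3],[0,0,0,0,0.3],[0,0,0,0,0.3],[0,0,0,0,0.3],[0,0,0,0,0.3]]'
```

```text
time_s: 8.37
ee_pos: [0.5995, 0.2854, 0.1072]
tcp_rot: [[-0.983, 0.182, 0.0], [0.182, 0.983, 0.0], [-0.0, 0.0, -1.0]]
wrist_force: [0.3, 0.2, -3.9]
width: 0.0564
```

```bash
python3 -m crank '[[0,0,-0.001,0,0.3],[0,0,-0.001,0,0.3],[0,0,-0.001,0,0.3],[0,0,-0.001,0,0.3],[0,0,-0.001,0,0.3],[0,0,0,0,0.3],[0,0,0,0,0.3],[0,0,0,0,0.3],[0,0,0,0,0.3],[0,0,0,0,0.3]]'
```

```text
time_s: 9.2
ee_pos: [0.5999, 0.2856, 0.1035]
tcp_rot: [[-0.983, 0.182, 0.002], [0.182, 0.983, 0.001], [-0.002, 0.001, -1.0]]
wrist_force: [-4.0, -2.0, 18.2]
width: 0.0565
```

Contact at z 0.1035, which is the grip height plus 60 mm. I'll ease off and release.

```bash
python3 -m crank '[[0,0,0.001,0,0.3],[0,0,0,0,0.3],[0,0,0,0,1],[0,0,0,0,1],[0,0,0,0,1],[0,0,0,0,1],[0,0,0,0,1],[0,0,0,0,1],[0,0,0.01,0,1],[0,0,0.02,0,1]]'
```

```text
time_s: 10.03
ee_pos: [0.5985, 0.285, 0.132]
tcp_rot: [[-0.983, 0.182, -0.003], [0.182, 0.983, -0.002], [0.003, -0.002, -1.0]]
wrist_force: [0.1, 0.3, 0.4]
width: 0.0854
```

```bash
python3 -m crank '[[0,0,0.025,0,1],[0,0,0.03,0,1],[0,0,0.03,0,1],[0,0,0.015,0,1],[-0.005,-0.015,0,0,1],[-0.01,-0.03,0,0,1],[-0.012,-0.035,0,0,1],[-0.013,-0.037,0,0,1],[-0.013,-0.037,0,0,1],[-0.013,-0.037,0,0,1]]'
```

```text
time_s: 10.87
ee_pos: [0.5324, 0.0929, 0.2338]
tcp_rot: [[-0.983, 0.181, 0.001], [0.181, 0.983, -0.0], [-0.001, 0.0, -1.0]]
wrist_force: [1.5, 0.0, -0.6]
width: 0.0853
```

```bash
python3 -m crank '[[-0.0122,-0.0385,0,0,1],[-0.0122,-0.0385,0,0,1],[-0.0122,-0.0385,0,0,1],[-0.0122,-0.0385,0,0,1],[-0.0122,-0.0385,0,0,1],[-0.0122,-0.0385,0,0,1],[-0.0122,-0.0385,0,0,1],[-0.0122,-0.0385,0,0,1],[-0.0122,-0.0385,0,0,1],[-0.0095,-0.0345,0,0,1]]'; python3 - <<'E'
from h import *
p=eyes.grab_frame("top")
top(p,"honey_old",.152); Q=top(p,"honey_new",.152); print(sh(Q.mean(0)))
E
```

```text
time_s: 11.7
ee_pos: [0.4127, -0.2891, 0.2339]
tcp_rot: [[-0.983, 0.183, 0.001], [0.183, 0.983, -0.001], [-0.001, -0.001, -1.0]]
wrist_force: [0.7, 0.1, -0.4]
width: 0.0855
honey_old conf0.85 n 667 mean [0.523  0.2968 0.1523] rect c [0.5233 0.2975] size [57.2 56. ] long deg 14.1 []
honey_new conf0.79 n 654 mean [0.5993 0.2848 0.1523] rect c [0.5995 0.2859] size [56.4 56.3] long deg 78.0 []
[0.0273 0.1199]
```

The new honey jar is at shelf (0.027, 0.120), on target. Now the can.

```bash
python3 -m crank '[[0,0,-0.01,0,1],[0,0,-0.025,0,1],[0,0,-0.03,0,1],[0,0,-0.03,0,1],[0,0,-0.03,0,1],[0,0,-0.03,0,1],[0,0,-0.02,0,1],[0,0,-0.012,0,1],[0,0,-0.005,0,1],[0,0,0,0,1]]'
```

```text
time_s: 12.68
ee_pos: [0.4143, -0.2858, 0.0407]
tcp_rot: [[-0.984, 0.181, -0.001], [0.181, 0.984, 0.0], [0.001, 0.0, -1.0]]
wrist_force: [0.9, 0.1, -0.2]
width: 0.0852
```

```bash
python3 -m crank '[[0,0,0,0,1],[0,0,0,0,0.3],[0,0,0,0,0.3],[0,0,0,0,0.3],[0,0,0,0,0.3],[0,0,0,0,0.3],[0,0,0,0,0.3],[0,0,0,0,0.3],[0,0,0,0,0.3],[0,0,0,0,0.3]]' 40
```

```text
time_s: 13.52
ee_pos: [0.4145, -0.2873, 0.042]
tcp_rot: [[-0.983, 0.182, 0.002], [0.182, 0.983, -0.002], [-0.002, -0.001, -1.0]]
wrist_force: [-0.3, -2.2, 13.2]
width: 0.0561
```

```bash
python3 -m crank '[[0,0,0.005,0,0.3],[0,0,0.015,0,0.3],[0,0,0.03,0,0.3],[0,0,0.03,0,0.3],[0,0,0.03,0,0.3],[0,0,0.03,0,0.3],[0.005,0.01,0.025,0,0.3],[0.01,0.02,0.015,0,0.3],[0.012,0.03,0,0,0.3],[0.015,0.035,0,0,0.3]]'
```

```text
time_s: 14.35
ee_pos: [0.4559, -0.1917, 0.2223]
tcp_rot: [[-0.983, 0.184, 0.001], [0.184, 0.983, -0.001], [-0.002, -0.001, -1.0]]
wrist_force: [0.1, -0.9, -2.2]
width: 0.0557
```

```bash
python3 -m crank '[[0.015,0.036,0,0,0.3],[0.015,0.036,0,0,0.3],[0.015,0.036,0,0,0.3],[0.015,0.036,0,0,0.3],[0.015,0.036,0,0,0.3],[0.013,0.03,0,0,0.3],[0.009,0.02,0,0,0.3],[0.004,0.01,0,0,0.3],[0,0,0,0,0.3],[0,0,0,0,0.3]]'
```

```text
time_s: 15.18
ee_pos: [0.5567, 0.0478, 0.2211]
tcp_rot: [[-0.983, 0.182, -0.0], [0.182, 0.983, -0.001], [0.0, -0.001, -1.0]]
wrist_force: [-0.3, -0.1, -2.4]
width: 0.0559
```

Bottom is at about 0.179. I'll go down 0.09 and then check with the wrist camera.

```bash
python3 -m crank '[[0,0,-0.01,0,0.3],[0,0,-0.02,0,0.3],[0,0,-0.02,0,0.3],[0,0,-0.02,0,0.3],[0,0,-0.015,0,0.3],[0,0,-0.005,0,0.3],[0,0,0,0,0.3],[0,0,0,0,0.3],[0,0,0,0,0.3],[0,0,0,0,0.3]]'; python3 - <<'E'
from h import *
p=eyes.grab_frame("wrist"); print(ctrl.get_obs()["ee_pos"]);cv2.imwrite("pics/d.png",p["img"][:,:,::-1])
lid(p,(230,10,420,190),.152); lid(p,(245,240,395,385),.182,.008)
E
```

```text
time_s: 16.02
ee_pos: [0.5574, 0.0482, 0.1319]
tcp_rot: [[-0.983, 0.182, 0.001], [0.182, 0.983, -0.0], [-0.001, 0.0, -1.0]]
wrist_force: [-0.1, 0.1, -2.1]
width: 0.0562
[0.5573 0.0483 0.1318]
mean [0.478  0.0633 0.1509] circ 0.4789 0.063 r 29.0 shelf [-0.0509 -0.12  ]
mean [0.5525 0.0491 0.181 ] circ 0.5567 0.0485 r 30.9 shelf [ 0.0283 -0.1202]
```

View pics/d.png

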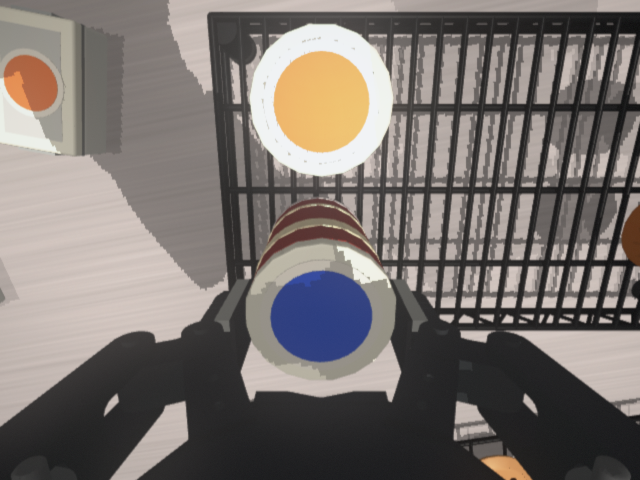

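The held can's lid is at (321,317), straight behind the old can's lid at (321,100). That puts it at shelf (0.028, -0.120), on target, so I'll lower it.

```bash
python3 -m crank '[[0,0,-0.005,0,0.3],[0,0,-0.008,0,0.3],[0,0,-0.007,0,0.3],[0,0,-0.004,0,0.3],[0,0,-0.002,0,0.3],[0,0,-0.002,0,0.3],[0,0,-0.001,0,0.3],[0,0,-0.001,0,0.3],[0,0,0,0,0.3],[0,0,0,0,0.3]]'
```

```text
time_s: 16.9
ee_pos: [0.5577, 0.0481, 0.1021]
tcp_rot: [[-0.983, 0.182, 0.002], [0.182, 0.983, -0.0], [-0.002, -0.0, -1.0]]
wrist_force: [-2.0, -3.6, 15.8]
width: 0.0562
```

```bash
python3 -m crank '[[0,0,0.001,0,0.3],[0,0,0,0,0.3],[0,0,0,0,1],[0,0,0,0,1],[0,0,0,0,1],[0,0,0,0,1],[0,0,0,0,1],[0,0,0,0,1],[0,0,0.01,0,1],[0,0,0.02,0,1]]'
```

```text
time_s: 17.73
ee_pos: [0.5561, 0.0483, 0.1313]
tcp_rot: [[-0.983, 0.182, -0.003], [0.182, 0.983, -0.0], [0.003, -0.001, -1.0]]
wrist_force: [-0.3, 0.5, 0.1]
width: 0.0853
```

```bash
python3 -m crank '[[0,0,0.025,0,1],[0,0,0.03,0,1],[0,0,0.015,0,1],[0,-0.015,0,1,1],[0,-0.03,0,2,1],[-0.002,-0.038,0,2,1],[-0.003,-0.04,0,2,1],[-0.003,-0.04,0,2,1],[-0.003,-0.04,0,2,1],[-0.003,-0.04,0,0,1]]'
```

```text
time_s: 18.57
ee_pos: [0.5425, -0.1967, 0.2029]
tcp_rot: [[-1.0, -0.012, 0.001], [-0.012, 1.0, -0.0], [-0.001, -0.0, -1.0]]
wrist_force: [1.3, -0.2, -0.2]
width: 0.0854
```

```bash
python3 -m crank '[[0,-0.035,0,0,1],[0,-0.03,0,0,1],[0,-0.018,0,0,1],[0,-0.007,-0.01,0,1],[0,0,-0.02,0,1],[0,0,-0.03,0,1],[0,0,-0.02,0,1],[0,0,-0.01,0,1],[0,0,0,0,1],[0,0,0,0,1]]'; python3 - <<'E'
from h import *
p=eyes.grab_frame("wrist"); o=ctrl.get_obs(); print(o["ee_pos"],o["time_s"]);cv2.imwrite("pics/e.png",p["img"][:,:,::-1])
top(p,"tub_blue",.04,.006)
p=eyes.grab_frame("top"); Q=top(p,"can_new",.152); print(sh(Q.mean(0)));top(p,"can_old",.152)
E
```

```text
time_s: 19.4
ee_pos: [0.5434, -0.2842, 0.1127]
tcp_rot: [[-1.0, -0.01, 0.0], [-0.01, 1.0, -0.0], [-0.0, -0.0, -1.0]]
wrist_force: [-0.4, -0.2, 1.4]
width: 0.0854
[ 0.5436 -0.2844  0.1132] 19.45
tub_blue conf0.75 n 9934 mean [ 0.5378 -0.2864  0.0386] rect c [ 0.5409 -0.2864] size [94.3 58.3] long deg 1.6 []
can_new conf0.77 n 647 mean [0.5547 0.046  0.1526] rect c [0.5555 0.0456] size [56.8 55.9] long deg 0.9 [(0.65, [334.0, 175.0])]
[ 0.0268 -0.123 ]
can_old conf0.74 n 668 mean [0.4796 0.0623 0.1523] rect c [0.4797 0.0624] size [55.4 56. ] long deg -89.8 [(0.33, [490.0, 193.0])]
```

View pics/e.png

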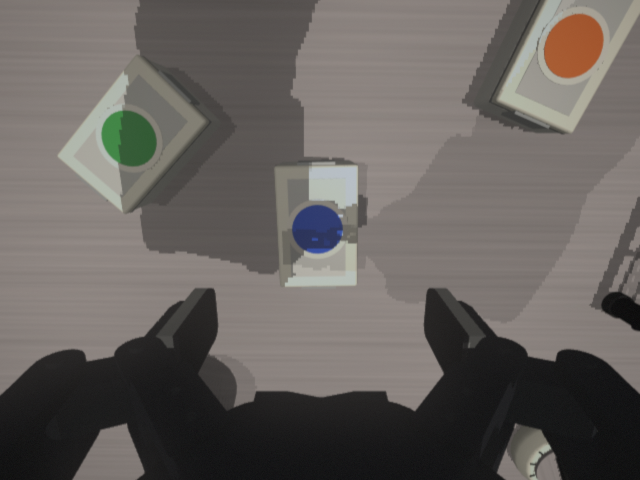

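The wrist view shows the blue tub centred at (317,228), square to the jaws. I'll cross-check its centre from the sticker.

```bash
cat >> h.py <<'E'
HUE={"blue":(105,130),"green":(45,85),"orange":(5,22)}
def sticker(p,col,h,near,R=.03):
    hsv=cv2.cvtColor(p["img"],cv2.COLOR_RGB2HSV); lo,hi=HUE[col]
    m=(hsv[...,0]>=lo)&(hsv[...,0]<=hi)&(hsv[...,1]>110)&(hsv[...,2]>40)
    P=pts(p,m); P=P[(np.hypot(*(P[:,:2]-np.array(near)).T)<R)&(abs(P[:,2]-h)<.012)]
    if len(P)<10: print(col,"sticker few",len(P)); return
    (x,y),r=cv2.minEnclosingCircle((P[:,:2]*1000).astype(np.float32))
    print(col,"sticker mean",P.mean(0),"circ",np.round([x/1000,y/1000],4),"r %.1f"%r,"n",len(P),"shelf",sh(P.mean(0)))
E
python3 - <<'E'
from h import *
p=eyes.grab_frame("wrist"); sticker(p,"blue",.04,(.541,-.286)); sticker(p,"green",.04,(.4806,-.411)); sticker(p,"orange",.04,(.4226,-.129))
E
```

```text
blue sticker mean [ 0.5402 -0.2865  0.0395] circ [ 0.5405 -0.2865] r 17.6 n 1823 shelf [ 0.0728 -0.4526]
green sticker mean [ 0.479  -0.4132  0.0394] circ [ 0.4796 -0.4116] r 17.7 n 1107 shelf [ 0.0356 -0.5883]
orange sticker mean [ 0.4212 -0.1291  0.0396] circ [ 0.4218 -0.1292] r 18.7 n 2901 shelf [-0.0728 -0.3195]
```

```bash
python3 -m crank '[[-0.002,-0.002,-0.01,0.5,1],[0,0,-0.02,0,1],[0,0,-0.025,0,1],[0,0,-0.025,0,1],[0,0,-0.015,0,1],[0,0,-0.008,0,1],[0,0,-0.003,0,1],[0,0,0,0,1],[0,0,0,0,1],[0,0,0,0,1]]'
```

```text
time_s: 20.53
ee_pos: [0.5415, -0.2869, 0.0069]
tcp_rot: [[-1.0, -0.018, 0.001], [-0.018, 1.0, -0.001], [-0.001, -0.001, -1.0]]
wrist_force: [0.4, -0.1, 0.6]
width: 0.0851
```

```bash
python3 -m crank '[[0,0,0,0,0.3],[0,0,0,0,0.3],[0,0,0,0,0.3],[0,0,0,0,0.3],[0,0,0,0,0.3],[0,0,0,0,0.3],[0,0,0,0,0.3],[0,0,0,0,0.3],[0,0,0,0,0.3],[0,0,0,0,0.3]]' 35
```

```text
time_s: 21.37
ee_pos: [0.5412, -0.2867, 0.0067]
tcp_rot: [[-1.0, -0.018, 0.001], [-0.018, 1.0, -0.0], [-0.001, -0.0, -1.0]]
wrist_force: [-2.8, 1.3, 10.9]
width: 0.0567
```

```bash
python3 -m crank '[[0,0,0.005,0,0.3],[0,0,0.015,0,0.3],[0,0,0.03,0,0.3],[0,0,0.035,0,0.3],[0,0,0.035,0,0.3],[0,0.01,0.035,-1,0.3],[-0.001,0.02,0.03,-1,0.3],[-0.002,0.03,0.015,-1,0.3],[-0.003,0.037,0,-1,0.3],[-0.003,0.037,0,-1,0.3]]'
```

```text
time_s: 22.2
ee_pos: [0.5318, -0.1515, 0.2071]
tcp_rot: [[-0.997, 0.071, 0.002], [0.071, 0.997, -0.001], [-0.002, -0.0, -1.0]]
wrist_force: [0.3, 1.4, -2.5]
width: 0.0563
```

```bash
python3 -m crank '[[-0.003,0.037,0,-1,0.3],[-0.003,0.037,0,-1,0.3],[-0.003,0.037,0,-1,0.3],[-0.003,0.037,0,-1,0.3],[-0.003,0.037,0,-1,0.3],[-0.003,0.037,0,-1,0.3],[-0.003,0.037,0,-0.5,0.3],[-0.003,0.035,0,0,0.3],[-0.003,0.025,0,0,0.3],[-0.003,0.014,0,0,0.3]]'
```

```text
time_s: 23.03
ee_pos: [0.5011, 0.184, 0.2062]
tcp_rot: [[-0.984, 0.178, -0.0], [0.178, 0.984, 0.001], [0.0, 0.001, -1.0]]
wrist_force: [-0.1, 0.1, -2.0]
width: 0.0568
```

```bash
python3 -m crank '[[0,0,0,0,0.3],[0,0,-0.01,0,0.3],[0,0,-0.02,0,0.3],[0,0,-0.03,0,0.3],[0,0,-0.03,0,0.3],[0,0,-0.02,0,0.3],[0,0,-0.013,0,0.3],[0,0,0,0,0.3],[0,0,0,0,0.3],[0,0,0,0,0.3]]'; python3 - <<'E'
from h import *
p=eyes.grab_frame("wrist"); o=ctrl.get_obs(); print(o["ee_pos"],o["tcp_rot"]);cv2.imwrite("pics/f.png",p["img"][:,:,::-1])
sticker(p,"blue",o["ee_pos"][2]+.033,o["ee_pos"][:2])
sticker(p,"orange",.152,(.523,.298)); sticker(p,"orange",.152,(.48,.062))
E
```

```text
time_s: 23.87
ee_pos: [0.5025, 0.1803, 0.084]
tcp_rot: [[-0.983, 0.182, 0.001], [0.182, 0.983, 0.0], [-0.001, 0.0, -1.0]]
wrist_force: [1.0, 0.5, -2.0]
width: 0.0566
[0.5026 0.1803 0.0841] [[-0.9833  0.182   0.0015]
 [ 0.182   0.9833  0.0004]
 [-0.0014  0.0006 -1.    ]]
blue sticker mean [0.5014 0.1806 0.1166] circ [0.502  0.1803] r 18.0 n 5010 shelf [-0.05   -0.0003]
orange sticker mean [0.5239 0.2814 0.1513] circ [0.5277 0.2792] r 14.5 n 304 shelf [-0.0463  0.1029]
orange sticker mean [0.4855 0.0785 0.1512] circ [0.4864 0.0783] r 11.5 n 512 shelf [-0.0472 -0.1036]
```

View pics/f.png

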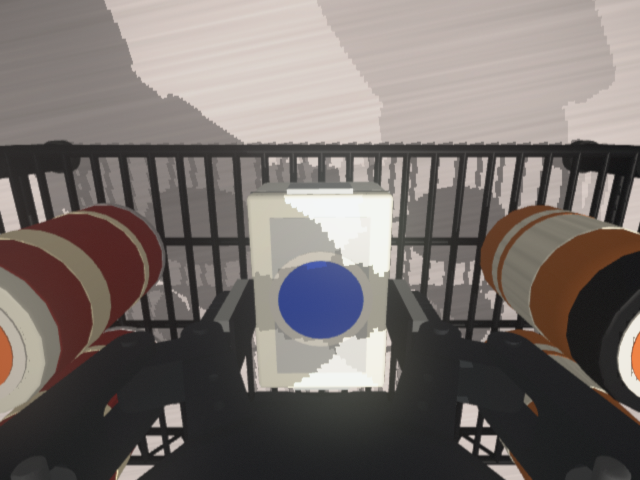

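The held tub's sticker at (321,299) lies midway between the old can and the old honey, at shelf (-0.050, 0.000). I'll lower it to the shelf.

```bash
python3 -m crank '[[0,0,-0.004,0,0.3],[0,0,-0.005,0,0.3],[0,0,-0.004,0,0.3],[0,0,-0.002,0,0.3],[0,0,-0.001,0,0.3],[0,0,-0.001,0,0.3],[0,0,-0.001,0,0.3],[0,0,0,0,0.3],[0,0,0,0,0.3],[0,0,0,0,0.3]]'
```

```text
time_s: 24.75
ee_pos: [0.5019, 0.1803, 0.0665]
tcp_rot: [[-0.983, 0.182, 0.001], [0.182, 0.983, -0.0], [-0.001, -0.0, -1.0]]
wrist_force: [-11.2, -3.6, 37.6]
width: 0.0565
```

```bash
python3 -m crank '[[0,0,0.001,0,0.3],[0,0,0.0005,0,0.3],[0,0,0,0,0.3],[0,0,0,0,1],[0,0,0,0,1],[0,0,0,0,1],[0,0,0,0,1],[0,0,0,0,1],[0,0,0.01,0,1],[0,0,0.02,0,1]]'
```

```text
time_s: 25.58
ee_pos: [0.5012, 0.1801, 0.0959]
tcp_rot: [[-0.983, 0.181, -0.003], [0.181, 0.983, -0.001], [0.002, -0.002, -1.0]]
wrist_force: [0.0, 0.3, -0.1]
width: 0.0854
```

```bash
python3 -m crank '[[0,0,0.035,0,1],[0,0,0.035,0,1],[0,0,0.035,-2,1],[0,-0.015,0.01,-4,1],[0,-0.03,0,-4,1],[0,-0.038,0,-4,1],[-0.001,-0.04,0,-4,1],[-0.001,-0.041,0,-4,1],[-0.001,-0.041,0,-4,1],[-0.001,-0.041,0,-4,1]]'
```

```text
time_s: 26.42
ee_pos: [0.4976, -0.0674, 0.2124]
tcp_rot: [[-0.759, 0.651, 0.001], [0.651, 0.759, 0.0], [-0.0, 0.001, -1.0]]
wrist_force: [0.9, 0.8, 0.5]
width: 0.0855
```

```bash
python3 -m crank '[[-0.002,-0.04,0,-1,1],[-0.002,-0.04,0,-1,1],[-0.002,-0.04,0,-1,1],[-0.002,-0.04,0,0,1],[-0.002,-0.04,0,0,1],[-0.002,-0.04,0,0,1],[-0.002,-0.038,0,0,1],[-0.002,-0.033,0,0,1],[-0.001,-0.022,-0.01,0,1],[0,-0.01,-0.015,0,1]]'
```

```text
time_s: 27.25
ee_pos: [0.48, -0.4123, 0.1876]
tcp_rot: [[-0.724, 0.69, 0.001], [0.69, 0.724, -0.002], [-0.003, -0.001, -1.0]]
wrist_force: [-0.7, 0.1, 0.3]
width: 0.0855
```

```bash
python3 -m crank '[[0,0,-0.025,0,1],[0,0,-0.025,0,1],[0,0,-0.015,0,1],[0,0,-0.005,0,1],[0,0,0,0,1],[0,0,0,0,1],[0,0,0,0,1],[0,0,0,0,1],[0,0,0,0,1],[0,0,0,0,1]]'; python3 - <<'E'
from h import *
p=eyes.grab_frame("wrist"); o=ctrl.get_obs(); print(o["ee_pos"],o["tcp_rot"]);cv2.imwrite("pics/g.png",p["img"][:,:,::-1])
sticker(p,"green",.04,(.48,-.412)); top(p,"tub_green",.04,.006)
p=eyes.grab_frame("top"); sticker(p,"blue",.1,(.5014,.1803)); top(p,"tub_blue",.1)
E
```

```text
time_s: 28.08
ee_pos: [0.4812, -0.4087, 0.117]
tcp_rot: [[-0.726, 0.688, 0.0], [0.688, 0.726, -0.0], [-0.001, -0.0, -1.0]]
wrist_force: [-0.3, -0.1, 0.8]
width: 0.0855
[ 0.4811 -0.4087  0.1168] [[-0.7258  0.6879  0.0003]
 [ 0.6879  0.7258 -0.0003]
 [-0.0004 -0.0001 -1.    ]]
green sticker mean [ 0.4765 -0.4095  0.0395] circ [ 0.4794 -0.4112] r 17.1 n 1063 shelf [ 0.0326 -0.5852]
tub_green conf0.74 n 9479 mean [ 0.4775 -0.4095  0.0386] rect c [ 0.4798 -0.4117] size [58.  94.4] long deg -44.7 []
blue sticker mean [0.5021 0.1804 0.1008] circ [0.5023 0.1806] r 18.6 n 232 shelf [-0.0494 -0.0004]
tub_blue conf0.86 n 1204 mean [0.5019 0.1789 0.1002] rect c [0.5021 0.1797] size [58.1 93.5] long deg -10.5 []
```

View pics/g.png

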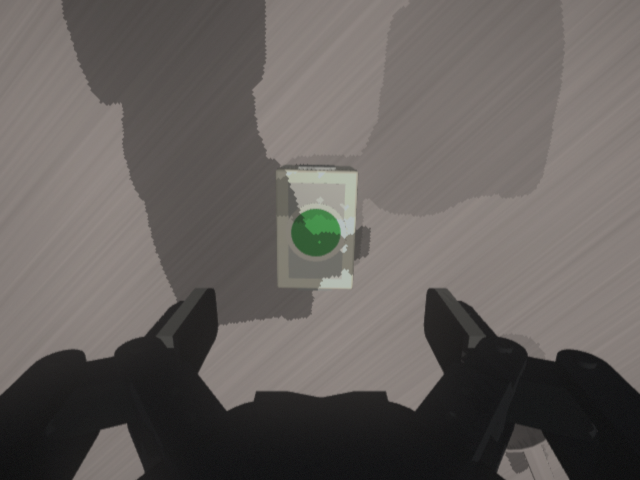

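Blue is placed at shelf (-0.049, 0.000), yaw -10.5°. In the wrist view the green tub sits square at (316,232).

```bash
python3 -m crank '[[-0.0015,-0.003,-0.01,-0.6,1],[0,0,-0.02,0,1],[0,0,-0.025,0,1],[0,0,-0.025,0,1],[0,0,-0.018,0,1],[0,0,-0.009,0,1],[0,0,-0.003,0,1],[0,0,0,0,1],[0,0,0,0,1],[0,0,0,0,1]]'
```

```text
time_s: 29.12
ee_pos: [0.48, -0.412, 0.0076]
tcp_rot: [[-0.718, 0.696, 0.001], [0.696, 0.718, -0.001], [-0.002, 0.0, -1.0]]
wrist_force: [0.1, 0.4, 0.9]
width: 0.0853
```

```bash
python3 -m crank '[[0,0,0,0,0.3],[0,0,0,0,0.3],[0,0,0,0,0.3],[0,0,0,0,0.3],[0,0,0,0,0.3],[0,0,0,0,0.3],[0,0,0,0,0.3],[0,0,0,0,0.3],[0,0,0,0,0.3],[0,0,0,0,0.3]]' 35
```

```text
time_s: 29.95
ee_pos: [0.4798, -0.4118, 0.0073]
tcp_rot: [[-0.718, 0.696, 0.001], [0.696, 0.718, -0.001], [-0.001, -0.0, -1.0]]
wrist_force: [-2.4, 1.4, 9.7]
width: 0.0563
```

```bash
python3 -m crank '[[0,0,0.005,0,0.3],[0,0,0.015,0,0.3],[0,0,0.03,0,0.3],[0,0,0.035,0,0.3],[0,0.005,0.035,0,0.3],[0,0.015,0.035,2,0.3],[0.001,0.025,0.035,3,0.3],[0.001,0.032,0.015,3,0.3],[0.001,0.038,0,3,0.3],[0.001,0.04,0,3,0.3]]'
```

```text
time_s: 30.78
ee_pos: [0.4833, -0.2564, 0.2116]
tcp_rot: [[-0.866, 0.5, 0.002], [0.5, 0.866, -0.001], [-0.002, -0.0, -1.0]]
wrist_force: [3.0, 0.8, -1.9]
width: 0.056
```

```bash
python3 -m crank '[[0.002,0.04,0,3,0.3],[0.002,0.04,0,3,0.3],[0.002,0.04,0,3,0.3],[0.002,0.04,0,3,0.3],[0.002,0.04,0,3,0.3],[0.002,0.04,0,3,0.3],[0.002,0.04,0,1.6,0.3],[0.002,0.036,0,0,0.3],[0.001,0.03,0,0,0.3],[0.001,0.025,0,0,0.3]]'
```

```text
time_s: 31.62
ee_pos: [0.5011, 0.1163, 0.2107]
tcp_rot: [[-0.984, 0.18, 0.0], [0.18, 0.984, 0.0], [-0.0, 0.0, -1.0]]
wrist_force: [-0.1, -0.3, -1.9]
width: 0.0566
```

```bash
python3 -m crank '[[0,0.025,0,0,0.3],[0,0.025,0,0,0.3],[0,0.016,0,0,0.3],[0,0,-0.01,0,0.3],[0,0,-0.025,0,0.3],[0,0,-0.025,0,0.3],[0,0,-0.018,0,0.3],[0,0,-0.01,0,0.3],[0,0,0,0,0.3],[0,0,0,0,0.3]]'; python3 - <<'E'
from h import *
p=eyes.grab_frame("wrist"); o=ctrl.get_obs(); print(o["ee_pos"],o["tcp_rot"]);cv2.imwrite("pics/i.png",p["img"][:,:,::-1])
sticker(p,"green",o["ee_pos"][2]+.033,o["ee_pos"][:2])
E
```

```text
time_s: 32.45
ee_pos: [0.5015, 0.1796, 0.1227]
tcp_rot: [[-0.983, 0.182, -0.0], [0.182, 0.983, -0.0], [0.0, -0.0, -1.0]]
wrist_force: [0.7, -0.2, -0.7]
width: 0.0562
[0.5018 0.1797 0.1232] [[-0.9833  0.1817  0.0007]
 [ 0.1817  0.9833  0.0002]
 [-0.0007  0.0003 -1.    ]]
green sticker mean [0.5024 0.1694 0.1546] circ [0.502  0.1709] r 10.6 n 859 shelf [-0.0471 -0.0111]
```

View pics/i.png

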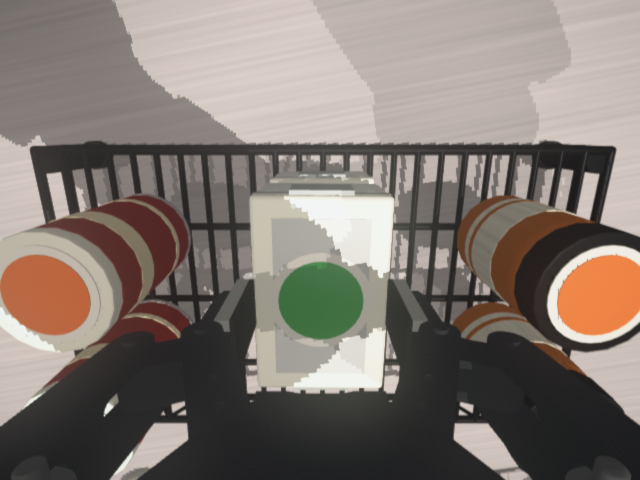

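The green sticker is at (321,299), the same place in the hand as blue was. The colour mask caught only part of it, so I trust the pixel position here. The tool pose matches blue's release pose within 1 mm, so I'll lower it.

```bash
python3 -m crank '[[0,0.0005,-0.004,0,0.3],[0,0,-0.005,0,0.3],[0,0,-0.003,0,0.3],[0,0,-0.001,0,0.3],[0,0,-0.001,0,0.3],[0,0,-0.0005,0,0.3],[0,0,0,0,0.3],[0,0,0,0,0.3],[0,0,0,0,0.3],[0,0,0,0,0.3]]'
```

```text
time_s: 33.33
ee_pos: [0.5015, 0.1801, 0.108]
tcp_rot: [[-0.983, 0.182, 0.0], [0.182, 0.983, -0.0], [-0.0, -0.0, -1.0]]
wrist_force: [0.2, 0.3, -0.6]
width: 0.0561
```

```bash
python3 -m crank '[[0,0,-0.0005,0,0.3],[0,0,-0.0005,0,0.3],[0,0,-0.0003,0,0.3],[0,0,0,0,0.3],[0,0,0,0,0.3],[0,0,0,0,0.3],[0,0,0,0,0.3],[0,0,0,0,0.3],[0,0,0,0,0.3],[0,0,0,0,0.3]]'
```

```text
time_s: 34.17
ee_pos: [0.5016, 0.1802, 0.1073]
tcp_rot: [[-0.983, 0.182, 0.001], [0.182, 0.983, 0.0], [-0.001, 0.0, -1.0]]
wrist_force: [-2.9, -1.8, 15.8]
width: 0.0563
```

```bash
python3 -m crank '[[0,0,0.0005,0,0.3],[0,0,0,0,0.3],[0,0,0,0,1],[0,0,0,0,1],[0,0,0,0,1],[0,0,0,0,1],[0,0,0,0,1],[0,0,0,0,1],[0,0,0.01,0,1],[0,0,0.02,0,1]]'
```

```text
time_s: 35.0
ee_pos: [0.5007, 0.1798, 0.1365]
tcp_rot: [[-0.983, 0.181, -0.003], [0.181, 0.983, -0.001], [0.003, -0.002, -1.0]]
wrist_force: [-0.1, -0.6, -0.3]
width: 0.0854
```

```bash
python3 -m crank '[[0,0,0.03,0,1],[0,0,0.035,0,1],[0,0,0.015,-2,1],[0,-0.015,0,-2,1],[-0.005,-0.03,0,-2,1],[-0.01,-0.036,0,-2,1],[-0.01,-0.038,0,-2,1],[-0.01,-0.038,0,-1,1],[-0.01,-0.038,0,0,1],[-0.01,-0.038,0,0,1]]'
```

```text
time_s: 35.83
ee_pos: [0.4453, -0.0548, 0.2173]
tcp_rot: [[-0.93, 0.366, -0.0], [0.366, 0.93, -0.0], [-0.0, -0.0, -1.0]]
wrist_force: [1.8, -0.9, -0.3]
width: 0.0855
```

```bash
python3 -m crank '[[-0.008,-0.03,0,0,1],[-0.008,-0.026,0,0,1],[-0.006,-0.015,0,0,1],[-0.001,-0.004,-0.01,0,1],[0,0,-0.025,0,1],[0,0,-0.03,0,1],[0,0,-0.025,0,1],[0,0,-0.01,0,1],[0,0,0,0,1],[0,0,0,0,1]]'; python3 - <<'E'
from h import *
p=eyes.grab_frame("wrist"); o=ctrl.get_obs(); print(o["ee_pos"],o["tcp_rot"]);cv2.imwrite("pics/j.png",p["img"][:,:,::-1])
sticker(p,"orange",.04,(.422,-.129)); top(p,"tub_orange",.04,.006)
p=eyes.grab_frame("top"); sticker(p,"green",.14,(.5014,.1803)); top(p,"tub_green",.14)
E
```

```text
time_s: 36.67
ee_pos: [0.4232, -0.128, 0.1173]
tcp_rot: [[-0.931, 0.366, -0.001], [0.366, 0.931, -0.0], [0.001, -0.0, -1.0]]
wrist_force: [0.7, 0.1, 0.0]
width: 0.0851
[ 0.4236 -0.1281  0.1178] [[-0.9306  0.3662  0.0004]
 [ 0.3662  0.9306 -0.0003]
 [-0.0005 -0.0001 -1.    ]]
orange sticker mean [ 0.4215 -0.1289  0.0394] circ [ 0.4218 -0.1291] r 17.8 n 1789 shelf [-0.0725 -0.3191]
tub_orange conf0.96 n 9584 mean [ 0.419  -0.1279  0.0386] rect c [ 0.4221 -0.1291] size [58.2 94.8] long deg -20.7 []
green sticker mean [0.5017 0.1801 0.141 ] circ [0.5018 0.1801] r 17.7 n 245 shelf [-0.0497 -0.0007]
tub_green conf0.79 n 1318 mean [0.5023 0.1789 0.1401] rect c [0.5028 0.1799] size [58.6 93.1] long deg -11.0 []
```

View pics/j.png

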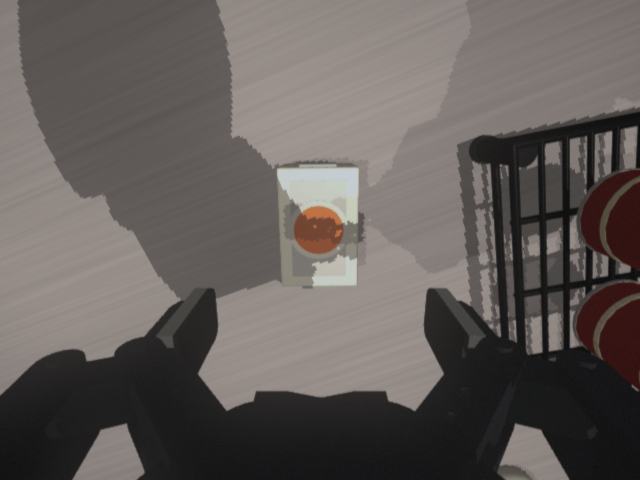

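Green is stacked at shelf (-0.050, -0.001). The orange tub shows at (318,230), square to the jaws.

```bash
python3 -m crank '[[-0.0015,-0.001,-0.01,0.6,1],[0,0,-0.02,0,1],[0,0,-0.025,0,1],[0,0,-0.025,0,1],[0,0,-0.018,0,1],[0,0,-0.009,0,1],[0,0,-0.004,0,1],[0,0,0,0,1],[0,0,0,0,1],[0,0,0,0,1]]'
```

```text
time_s: 37.7
ee_pos: [0.4225, -0.1291, 0.007]
tcp_rot: [[-0.934, 0.356, 0.001], [0.356, 0.934, -0.0], [-0.001, 0.0, -1.0]]
wrist_force: [1.0, 0.2, 0.4]
width: 0.0855
```

```bash
python3 -m crank '[[0,0,0,0,0.3],[0,0,0,0,0.3],[0,0,0,0,0.3],[0,0,0,0,0.3],[0,0,0,0,0.3],[0,0,0,0,0.3],[0,0,0,0,0.3],[0,0,0,0,0.3],[0,0,0,0,0.3],[0,0,0,0,0.3]]' 35
```

```text
time_s: 38.53
ee_pos: [0.4222, -0.129, 0.0068]
tcp_rot: [[-0.934, 0.356, 0.001], [0.356, 0.934, -0.0], [-0.001, -0.0, -1.0]]
wrist_force: [-2.0, 0.1, 15.9]
width: 0.0567
```

```bash
python3 -m crank '[[0,0,0.005,0,0.3],[0,0,0.015,0,0.3],[0,0,0.035,0,0.3],[0,0,0.038,0,0.3],[0,0,0.038,0,0.3],[0,0,0.038,0,0.3],[0,0,0.03,0,0.3],[0,0.005,0.01,1,0.3],[0.005,0.015,0,1.4,0.3],[0.008,0.03,0,2,0.3]]'
```

```text
time_s: 39.37
ee_pos: [0.4347, -0.0808, 0.2161]
tcp_rot: [[-0.958, 0.287, 0.001], [0.287, 0.958, -0.002], [-0.002, -0.001, -1.0]]
wrist_force: [0.9, -1.4, -3.2]
width: 0.0559
```

```bash
python3 -m crank '[[0.009,0.035,0,2,0.3],[0.009,0.036,0,2,0.3],[0.009,0.036,0,2,0.3],[0.009,0.036,0,0,0.3],[0.009,0.036,0,0,0.3],[0.009,0.035,0,0,0.3],[0.008,0.025,0,0,0.3],[0.004,0.015,0,0,0.3],[0.0005,0.005,0,0,0.3],[0,0,0,0,0.3]]'
```

```text
time_s: 40.2
ee_pos: [0.501, 0.181, 0.215]
tcp_rot: [[-0.984, 0.18, -0.001], [0.18, 0.984, -0.0], [0.001, -0.0, -1.0]]
wrist_force: [0.6, -0.2, -2.5]
width: 0.0563
```

```bash
python3 -m crank '[[0,0,-0.01,0,0.3],[0,0,-0.02,0,0.3],[0,0,-0.015,0,0.3],[0,0,-0.007,0,0.3],[0,0,0,0,0.3],[0,0,0,0,0.3],[0,0,0,0,0.3],[0,0,0,0,0.3],[0,0,0,0,0.3],[0,0,0,0,0.3]]'; python3 - <<'E'
from h import *
p=eyes.grab_frame("wrist"); o=ctrl.get_obs(); print(o["ee_pos"],o["tcp_rot"]);cv2.imwrite("pics/k.png",p["img"][:,:,::-1])
sticker(p,"orange",o["ee_pos"][2]+.033,o["ee_pos"][:2])
E
```

```text
time_s: 41.03
ee_pos: [0.5016, 0.1801, 0.1635]
tcp_rot: [[-0.983, 0.182, 0.001], [0.182, 0.983, 0.0], [-0.001, 0.0, -1.0]]
wrist_force: [-0.4, 0.5, -3.5]
width: 0.0563
[0.5016 0.1802 0.1634] [[-0.9834  0.1816  0.0004]
 [ 0.1816  0.9834  0.    ]
 [-0.0004  0.0001 -1.    ]]
orange sticker mean [0.5006 0.1805 0.1958] circ [0.501  0.1804] r 18.3 n 5093 shelf [-0.0508 -0.0006]
```

View pics/k.png

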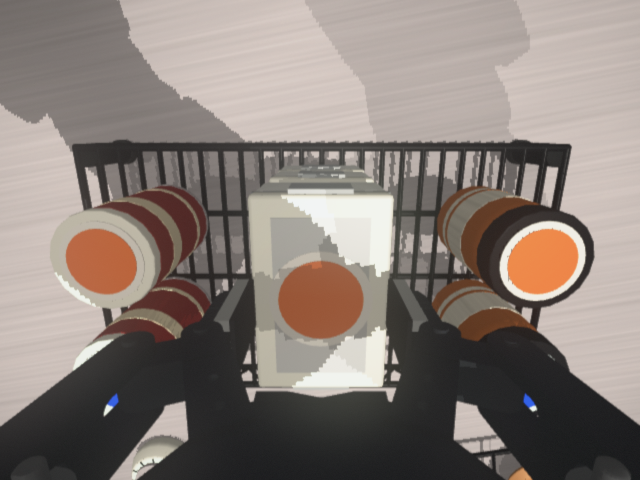

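The orange sticker is at (321,300), in line over the stack. I'll lower it to about 0.147.

```bash
python3 -m crank '[[0.0002,0,-0.004,0,0.3],[0,0,-0.005,0,0.3],[0,0,-0.003,0,0.3],[0,0,-0.002,0,0.3],[0,0,-0.001,0,0.3],[0,0,-0.001,0,0.3],[0,0,-0.0005,0,0.3],[0,0,0,0,0.3],[0,0,0,0,0.3],[0,0,0,0,0.3]]'
```

```text
time_s: 41.92
ee_pos: [0.5017, 0.1802, 0.147]
tcp_rot: [[-0.983, 0.182, 0.0], [0.182, 0.983, 0.0], [-0.0, 0.0, -1.0]]
wrist_force: [-2.0, -1.2, 5.6]
width: 0.0563
```

Light contact. Releasing, then moving up and clear.

```bash
python3 -m crank '[[0,0,0,0,0.3],[0,0,0,0,1],[0,0,0,0,1],[0,0,0,0,1],[0,0,0,0,1],[0,0,0,0,1],[0,0,0,0,1],[0,0,0.005,0,1],[0,0,0.015,0,1],[0,0,0.025,0,1]]'
```

```text
time_s: 42.75
ee_pos: [0.5009, 0.1798, 0.191]
tcp_rot: [[-0.983, 0.181, -0.003], [0.181, 0.983, -0.001], [0.003, -0.002, -1.0]]
wrist_force: [0.4, -0.8, -0.2]
width: 0.0852
```

```bash
python3 -m crank '[[0,0,0.03,0,1],[0,0,0.03,0,1],[0,0,0.03,0,1],[0,-0.015,0,0,1],[-0.005,-0.03,0,0,1],[-0.008,-0.036,0,0,1],[-0.008,-0.038,0,0,1],[-0.008,-0.038,0,0,1],[-0.008,-0.038,0,0,1],[-0.008,-0.038,0,0,1]]'
```

```text
time_s: 43.58
ee_pos: [0.4559, -0.0545, 0.2821]
tcp_rot: [[-0.983, 0.181, 0.001], [0.181, 0.983, -0.0], [-0.001, -0.0, -1.0]]
wrist_force: [1.7, -0.4, -0.4]
width: 0.0854
```

```bash
python3 -m crank '[[-0.008,-0.038,0,0,1],[-0.005,-0.03,0,0,1],[0,-0.02,0,0,1],[0,-0.01,0,0,1],[0,0,0,0,1],[0,0,0,0,1],[0,0,0,0,1],[0,0,0,0,1],[0,0,0,0,1],[0,0,0,0,1]]'; python3 - <<'E'
from h import *
p=eyes.grab_frame("top"); cv2.imwrite("pics/l.png",p["img"][:,:,::-1])
sticker(p,"orange",.18,(.5014,.1803)); top(p,"tub_orange",.18)
for n in ["honey_old","can_old","honey_new","can_new"]:
    Q=top(p,n,.152); 
    if Q is not None: print(sh(Q.mean(0)))
top(p,"timer",.035); top(p,"cup",.048)
p=eyes.grab_frame("scene"); cv2.imwrite("pics/l2.png",p["img"][:,:,::-1])
E
```

```text
time_s: 44.42
ee_pos: [0.4438, -0.1503, 0.2816]
tcp_rot: [[-0.984, 0.181, -0.0], [0.181, 0.984, -0.0], [0.0, -0.0, -1.0]]
wrist_force: [0.5, 0.6, 0.1]
width: 0.0856
orange sticker mean [0.5015 0.18   0.1811] circ [0.5016 0.1806] r 17.9 n 265 shelf [-0.0499 -0.0008]
tub_orange conf0.73 n 1437 mean [0.5013 0.1789 0.1802] rect c [0.5019 0.18  ] size [58.8 93.8] long deg -10.4 []
honey_old conf0.77 n 673 mean [0.523  0.2972 0.1524] rect c [0.5235 0.2978] size [56.9 56.3] long deg 29.3 []
[-0.05    0.1183]
can_old conf0.81 n 637 mean [0.4791 0.0618 0.1526] rect c [0.4787 0.0624] size [56.1 53.4] long deg 89.8 []
[-0.0504 -0.1212]
honey_new conf0.74 n 659 mean [0.5994 0.2847 0.1523] rect c [0.5992 0.2851] size [56.5 57.2] long deg -58.3 []
[0.0274 0.1199]
can_new conf0.59 n 635 mean [0.5547 0.0459 0.1526] rect c [0.5544 0.0457] size [56.3 54.7] long deg 89.5 []
[ 0.0268 -0.1231]
timer conf0.93 n 356 mean [ 0.7723 -0.0584  0.0308] rect c [ 0.7726 -0.06  ] size [56.2 55.5] long deg 78.2 []
cup conf0.89 n 479 mean [ 0.7479 -0.4095  0.0483] rect c [ 0.7419 -0.4191] size [ 74.2 158.6] long deg -33.7 []
```

View pics/l.png

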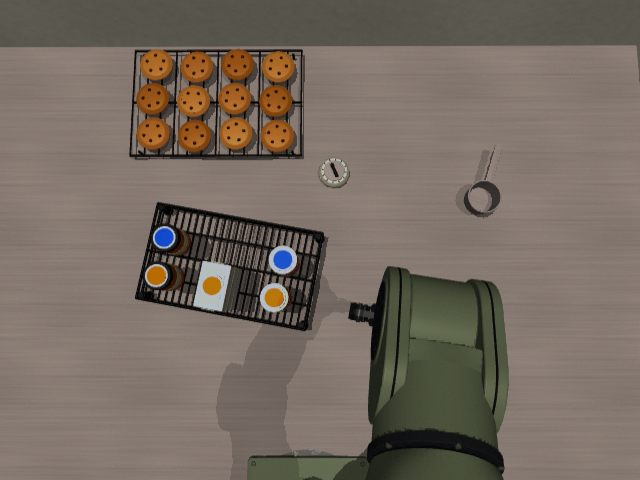

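View pics/l2.png

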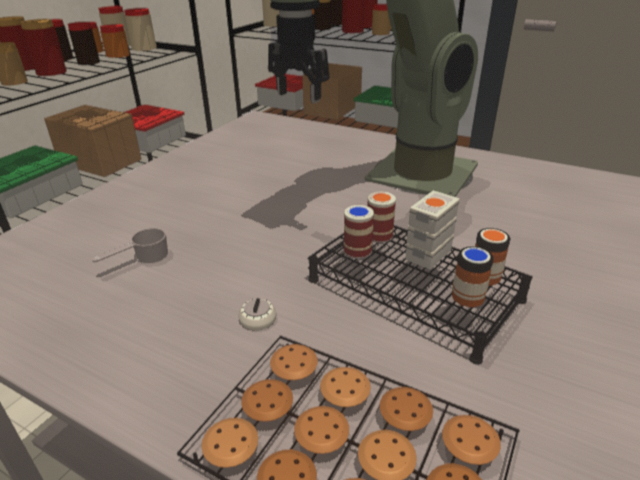

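The pictures show the blue-stickered lids directly behind the orange ones: honey (164,237) behind (157,275), can (283,260) behind (274,297). The three tubs are stacked squarely at (212,286). The timer (334,172) and cup (482,198) have not moved, and the arm is clear.

```bash
python3 - <<'E'
from plant import ctrl
print(ctrl.job_done())
E
```

```text
the job is handed in; nothing more can be done
None
```

The new stock is on the shelf and the job was handed in at about 45 s; by my last camera checks everything is within its limits. `job_done()` reports no verdict.

All positions below are in the shelf frame, from the top camera.

| Item | Position (x, y in m) | Check |
|---|---|---|
| New honey jar | 0.027, 0.120 | about 77 mm behind the old jar |
| New red can | 0.027, -0.123 | about 77 mm behind the old can; 3 mm sideways of its target line |
| Blue tub (bottom) | -0.049, 0.000 | yaw -10.5°; the shelf is at -10.4° |
| Green tub (middle) | -0.050, -0.001 | lid at 0.14 m |
| Orange tub (top) | -0.050, -0.001 | lid at 0.18 m; yaw -10.4° |

The blue and green tubs were measured before the next tub went on. The final picture shows the stack square.

The old jar, old can and timer measured within 1–2 mm of their starting places. The gripper is open and well clear of everything.

Two checks disagreed:
- **Green sticker in the hand:** the colour mask caught only part of it and read 10 mm off. I used its pixel position instead, and the top view after placing confirmed the position.
- **Cup:** in the final check the rectangle fitted to its outline came out turned and shifted by about 2 cm. The mean of its visible points and its place in the picture had not changed, so I take it not to have moved.

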